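Brake-light check on the bench tester

TASK

Run the brake-light check on the lamp tester by pressing with the closed fingertips: first push the green main rocker fully over to on (press the end with the white dot), then do the same with the yellow tail-light rocker, then press the red brake button all the way down, keep it down for about two seconds and let it come back up. Work strictly in that order, leave both rockers on, and do not pick up, shift or knock over the switch modules or anything lying around them.

Things in the scene. Friction and masses are not known exactly. Their poses are not given: they have to be found in the camera images.
- rack: Fixed aluminium tray, 92 (x) x 200 (y) x 30 mm high; three compartments along its y axis, 65 mm apart, each with one loose switch module (which is where varies). Origin: centre of its underside, on the bench; x points away from the robot, give or take its yaw. A black lamp holder 72 x 150 x 20 mm is fixed behind it, centred 86 mm along +x.
- main_module: Grey plastic block with the green rocker, 80 (x) x 56 (y) x 45 mm high, about 0.35 kg, standing loosely (2 mm play a side) in a compartment of the rack, its axes parallel to the rack's. Origin: centre of its underside, 4 mm above the bench.
- tail_module: The same block with the yellow rocker.
- brake_module: The same block with the round red button.
- main_rocker (a joint): Green rocker: flat paddle 68 (module x) x 34 x 8 mm, pivot line along module y under its middle, 57 mm over the bench, 8 mm below its top face. 0 = off (white-dot end, at module +x, up: tip 72 mm over the bench); 0.4 rad = fully on at its stop (dot 10 mm lower); on from 0.34. Stays by friction; 3 N at the dot moves it, 6 N near the pivot. Past 0.2 a flat tip bears with its edge nearest the pivot.
- tail_rocker (a joint): Yellow rocker of the tail-light switch, same make and values as the green one.
- brake_button (a joint): Red brake button, a cap 40 mm across and 6 mm thick standing on its module, top 62 mm above the module's underside (66 mm over the bench). Travel straight down in m: 0 = up, 0.008 = fully down at its stop; from 0.006 it counts as pressed. A spring takes 1.6 N to start and 4.8 N fully down, and pushes it back up when let go.
- main_on_end (a point): Centre of the 15 mm white dot on the top face of the green rocker, 25 mm from its pivot line and 9 mm in from its end: where to press. Moves with the rocker.
- tail_on_end (a point): White dot on the top face of the yellow rocker, likewise.
- brake_top (a point): Centre of the top face of the red button; moves with it.
- lens: Loose red motorcycle tail-light lens on a black rim, 56 (x) x 112 (y) x 34 mm high, about 0.12 kg, lying on the lamp holder behind the rack. Origin: centre of its underside. Leave alone.
- footpeg: Loose aluminium footpeg, 114 mm long (x), 30 mm wide, 25 mm high, lying to the left of the rack. Origin at its underside, about mid-length. Leave alone.
- torque_wrench: Loose steel torque wrench, 284 mm long (its x, head at +x), 38 mm wide at the head, 36 mm high, lying between the rack and the robot. Origin at its underside, mid-length. Leave alone.
- case: Black plastic flip-top case, shut, 115 x 125 x 53 mm high, standing to the right of the rack. Origin: centre of its underside. Leave alone.

How it is judged:
By the outcome, as a careful person would: the job done as asked, in the order asked, and still so for the second after the job is handed in, with the robot touching nothing.
It also fails if it takes over 54 s, if anything falls off the work surface, if the arm or the gripper's body presses on something with over 40 N, if the wrist force passes 120 N, or if a joint passes its speed limit or range.

ROBOT

A 6-joint arm with a two-finger parallel gripper is mounted at the origin on the work surface. World frame = base frame: x ahead of the robot, y to its left, z up, the work surface at z = 0. Lengths are in m, angles in rad, forces in N, time in s.
With the tool pointing down it reaches from about 0.35 to 0.975 m from the base axis. Payload 4.9 kg.
Tool frame: the origin (TCP) lies at the very end of the fingers, on their centre line; the grasp point (between the pads) lies 19 mm behind it; z points along the fingers, y is the line along which they close (so a half turn about z gives the same grasp; the last joint's range is limited). The gripper opens to 85 mm and grips with 20 to 120 N. Pads are 22 mm wide; open, the fingers measure 114 mm over their backs; the gripper's body (76 mm by 85 mm) begins 54 mm behind the grasp point. The pads swing forward as they close: fully open they stand 13 mm farther back than shut.
Start: joints at [1.087, 0.053, 1.613, -0, 1.476, -0.119], TCP at [0.223, 0.584, 0.231] pointing down, gripper open.
Joint ranges: [-3.01, 3.01], [-1.01, 2.22], [0.06, 2.58], [-1.02, 4.17], [0.09, 2.62], [-3.14, 3.14]. Speed limits (rad/s): [2.57, 2.57, 3.14, 3.14, 3.14, 3.14].

INTERFACE

Orientations are given as a unit quaternion [w, x, y, z].
In Python, from plant import manip gives the robot as it stands.
- The arm moves only by the tool play_rows, never from a script. Its argument "series" is a list that holds one entry, the list of rows, each a list of 7 numbers: the shift along the world's x, y, z in m, then the turn, a rotation vector about the world's x, y, z in degrees, then the opening, from 0 (shut) to 1 (fully open). In form: [[[dx, dy, dz, rx, ry, rz, grip], ...]]. A call has 1 to 10 rows; each row shifts and turns the commanded pose from where the row before left it; what a row does not reach is not made up. A row lasts 1/10 s, in which the tool goes at most 50 mm and 8.59 degrees, less where a joint would pass 70% of its speed; a pose out of reach is approached as far as the arm can. A call with a gripper value outside its range is refused whole. The fingers move at their own pace and stop on an object; the grip force is fixed at half the most. Time passes only in rows, so rows that do not move let the fingers close. It gives the time, the measured TCP pose, the force, the opening and the grip force at its end, in the units of the state.
- manip.state(): the state, without advancing time (a new reading comes with each control period).
- manip.grab_frame(name): name is "scene" or "top"; returns a dict with "frame" (420x560x3 uint8, blue, green, red), "mtx" (3x3 intrinsics, pixels), "R" (3x3) and "t" (3): a world point X has camera coordinates R X + t. Camera axes: x right, y down, z forward; pixel columns grow to the right and rows downward; lengths in m; the calibration is good to about 2 mm. A picture is of the moment at which its call begins. There is no depth.
- manip.job_done(): hands the job in; it is judged then, once.
The state is a dict: "time": time; "joint_pos": joint angles; "joint_vel": joint speeds; "joint_efforts": joint torques, N m; "tool_pos": TCP position; "tool_rot": TCP orientation; "contact_force": force on the tool from outside, world axes, zero at the start; "ft_torque": the same for the moment, N m; "gripper_width": opening from 0.0 (shut) to 1.0 (fully open); "grasp_force": force on a finger pad.
Only numpy, scipy, OpenCV 4.12 (cv2) and the standard library are available. Lean on these libraries where they do the work, as an engineer would, in place of code of your own. Each camera call takes 0.05 s, during which the arm holds its last target. There are 200 camera calls.

## Working session

There is one attempt and no reset: what is moved stays moved. The work goes in short steps, Python scripts to look and compute and a tool call to move; the robot and the scene stay as the last step left them, time stands still between calls to the robot, and variables do not carry over. Pictures are saved under pics/ and viewed, at most 10 in all, crops included, and the job is handed in when it is done.

Besides the shell and the picture viewer there is one more tool, called after "Emit:" by a JSON object that holds its "method" and its "body", one argument or row to a line. play_rows: Moves the arm, as the interface text tells. Its arguments: {"type":"object","properties":{"series":{"type":"array"}},"required":["series"]}

```bash
mkdir -p pics; cat > h.py <<'E'
import numpy as np, cv2
from plant import manip
def ray(c,u,v,z):
    d=c["R"].T@np.linalg.solve(np.array(c["mtx"]),[u,v,1.]); o=-c["R"].T@c["t"]
    return o+d*(z-o[2])/d[2]
def grab(n):
    c=manip.grab_frame(n); c={k:np.array(a) for k,a in c.items() if k in("frame","mtx","R","t")}; return c
E
python3 - <<'E'
from h import *
for n in("scene","top"):
    c=grab(n); cv2.imwrite(f"pics/{n}0.png",c["frame"]); print(n,-c["R"].T@c["t"])
s=manip.state();print(s["time"],s["tool_pos"],s["tool_rot"],s["contact_force"])
E
```

```text
scene [1.06513611 0.02602463 0.77507019]
top [0.43469133 0.05600044 1.03970607]
0.1 [0.22269316 0.58338293 0.23016102] [-3.02178473e-04  1.81388318e-01  9.83411100e-01 -8.91833787e-04] [-0.03233845  0.2337225  -0.52064936]
```

View pics/scene0.png

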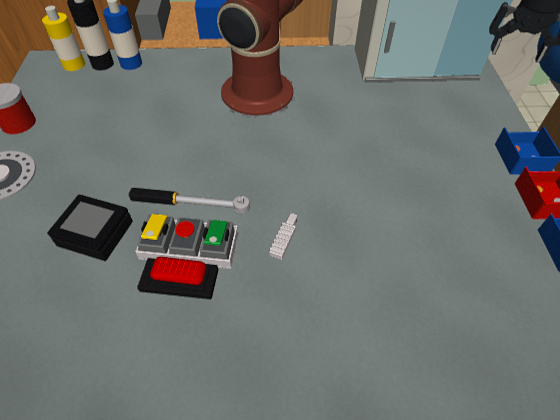

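View pics/top0.png

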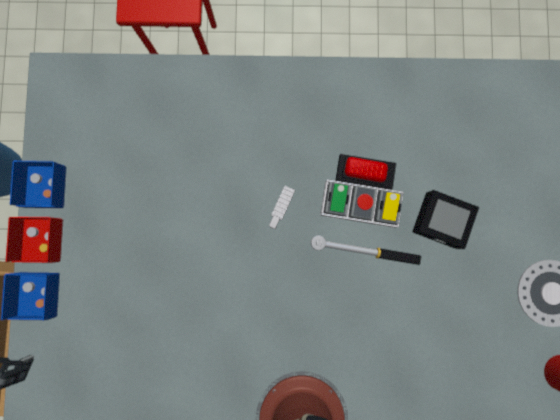

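The scene view shows green at about (217,234), red (185,229) and yellow (154,230). The top view shows green (339,199), red (365,202) and yellow (390,207), with the white dots at their upper (+x) ends. Next I'll measure by colour.

```bash
cat >> h.py <<'E'
def blobs(c,box):
    x0,y0,x1,y1=box; h=cv2.cvtColor(c["frame"],cv2.COLOR_BGR2HSV); out={}
    for k,(a,b) in dict(green=((50,120,50),(75,255,255)),yellow=((22,140,120),(33,255,255)),red=((0,150,100),(6,255,255))).items():
        m=cv2.inRange(h,a,b); mm=np.zeros_like(m); mm[y0:y1,x0:x1]=m[y0:y1,x0:x1]
        cs=max(cv2.findContours(mm,cv2.RETR_EXTERNAL,cv2.CHAIN_APPROX_NONE)[0],key=cv2.contourArea)
        hull=cv2.convexHull(cs); M=cv2.moments(hull); out[k]=(M["m10"]/M["m00"],M["m01"]/M["m00"],M["m00"],cv2.minAreaRect(cs))
    return out
E
python3 - <<'E'
from h import *
C={n:grab(n) for n in("scene","top")}
B={"scene":blobs(C["scene"],(135,205,240,252)),"top":blobs(C["top"],(320,182,408,230))}
for k in("green","red","yellow"):
    for n in C:
        b=B[n][k]; print(k,n,np.round(b[:3],1),np.round(ray(C[n],b[0],b[1],.066),4), [np.round(x,1) for x in b[3]])
    P=[C[n]["mtx"]@np.c_[C[n]["R"],C[n]["t"]] for n in C]
    X=cv2.triangulatePoints(*P,*[np.array(B[n][k][:2]).reshape(2,1) for n in C]); print("tri",np.round((X[:3]/X[3]).T,4))
# white dots: low sat bright in the boxes
c=C["top"]; im=cv2.resize(c["frame"][145:235,315:410],None,fx=6,fy=6,interpolation=cv2.INTER_CUBIC)
c=C["scene"]; i2=cv2.resize(c["frame"][200:275,130:245],None,fx=5,fy=5,interpolation=cv2.INTER_CUBIC)
cv2.imwrite("pics/top1.png",im);cv2.imwrite("pics/scene1.png",i2)
E
```

```text
green scene [215.3 232.7 404. ] [ 0.5572 -0.0834  0.066 ] [array([215.5, 232.5]), array([16.4, 27.8]), np.float64(18.4)]
green top [338.6 197.7 359. ] [ 0.5498 -0.0835  0.066 ] [array([338.7, 197.8]), array([14. , 26.8]), np.float64(10.3)]
tri [[ 0.5509 -0.0848  0.0571]]
red scene [184.1 228.7 230.5] [ 0.5451 -0.1482  0.066 ] [array([184., 229.]), array([16., 18.]), np.float64(90.0)]
red top [364.7 201.5 176. ] [ 0.5411 -0.1482  0.066 ] [array([365. , 201.5]), array([14.8, 14.8]), np.float64(45.0)]
tri [[ 0.5417 -0.1493  0.0613]]
yellow scene [153.4 226.5 399.5] [ 0.5374 -0.2121  0.066 ] [array([153.4, 226.2]), array([15.4, 30.8]), np.float64(24.0)]
yellow top [390.6 206.2 375. ] [ 0.5304 -0.2121  0.066 ] [array([390.7, 206.2]), array([14.3, 27.3]), np.float64(11.3)]
tri [[ 0.5312 -0.2147  0.0577]]
```

View pics/top1.png

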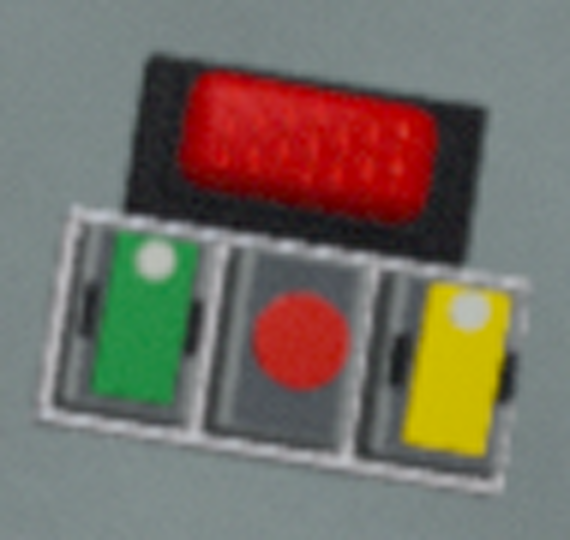

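View pics/scene1.png

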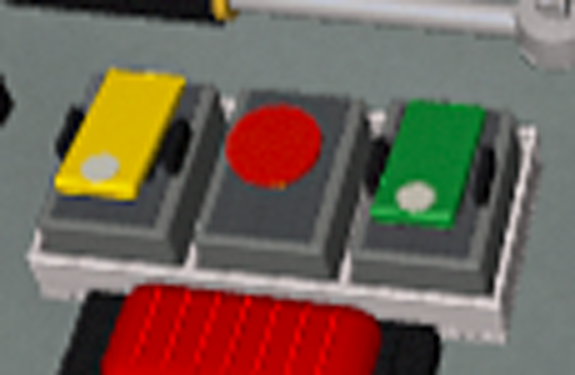

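The crops show both dots at the far ends: green at top pixel (340.6,187.8) and scene (212.8,239.0), yellow at top (392.8,196.4) and scene (149.6,233.0). Both rockers are tilted up at the dot end.

```bash
python3 - <<'E'
from h import *
C={n:grab(n) for n in("scene","top")}
for k,ps in dict(green=((212.8,239.),(340.6,187.8)),yellow=((149.6,233.),(392.8,196.4))).items():
    for n,p in zip(C,ps): print(k,n,np.round(ray(C[n],*p,.070),4))
s=manip.state();print(s["time"],s["tool_pos"],cv2.Rodrigues(np.zeros(3))[0][0,0])
from scipy.spatial.transform import Rotation as R
q=np.array(s["tool_rot"]);print(R.from_quat(q[[1,2,3,0]]).as_matrix().round(3))
E
```

```text
green scene [ 0.5756 -0.087   0.07  ]
green top [ 0.5741 -0.088   0.07  ]
yellow scene [ 0.5565 -0.2161  0.07  ]
yellow top [ 0.5543 -0.2167  0.07  ]
0.3 [0.22288634 0.58366831 0.23087531] 1.0
[[-0.934  0.357 -0.   ]
 [ 0.357  0.934 -0.001]
 [ 0.    -0.001 -1.   ]]
```

Emit:
{"method": "play_rows", "body": {
  "series": [
    [[0.018,-0.034,0,0,0,1.23,0],[0.018,-0.034,0,0,0,1.23,0],[0.018,-0.034,0,0,0,1.23,0],[0.018,-0.034,0,0,0,1.23,0],[0.018,-0.034,0,0,0,1.23,0],[0.018,-0.034,0,0,0,1.23,0],[0.018,-0.034,0,0,0,1.23,0],[0.018,-0.034,0,0,0,1.23,0],[0.018,-0.034,0,0,0,1.23,0],[0.018,-0.034,0,0,0,1.23,0]]
  ]
}}

```text
time: 1.3
tool_pos: [0.4034, 0.2424, 0.2315]
tool_rot: [0.0, 0.074, 0.997, 0.0]
contact_force: [1.1, 0.1, 0.6]
gripper_width: -0.0
grasp_force: 0.0
```

Emit:
{"method": "play_rows", "body": {
  "series": [
    [[0.018,-0.034,0,0,0,0,0],[0.018,-0.034,0,0,0,0,0],[0.018,-0.034,0,0,0,0,0],[0.018,-0.034,0,0,0,0,0],[0.018,-0.034,-0.02,0,0,0,0],[0.018,-0.034,-0.02,0,0,0,0],[0.018,-0.034,-0.02,0,0,0,0],[0.018,-0.034,-0.02,0,0,0,0],[0.018,-0.034,-0.02,0,0,0,0],[0.0116,-0.024,-0.02,0,0,0,0]]
  ]
}}

```text
time: 2.3
tool_pos: [0.5775, -0.0884, 0.1107]
tool_rot: [0.0, 0.076, 0.997, -0.0]
contact_force: [-0.2, -0.6, 0.3]
gripper_width: 0.002
grasp_force: 0.0
```

```bash
python3 - <<'E'
from h import *
s=manip.state();print(s["time"],s["tool_pos"],s["contact_force"])
c=grab("scene"); i2=cv2.resize(c["frame"][150:290,110:290],None,fx=4,fy=4,interpolation=cv2.INTER_CUBIC)
cv2.imwrite("pics/scene2.png",i2)
E
```

```text
2.3 [ 0.57749772 -0.08841787  0.11066188] [-0.16894953 -0.60162868  0.34577757]
```

View pics/scene2.png

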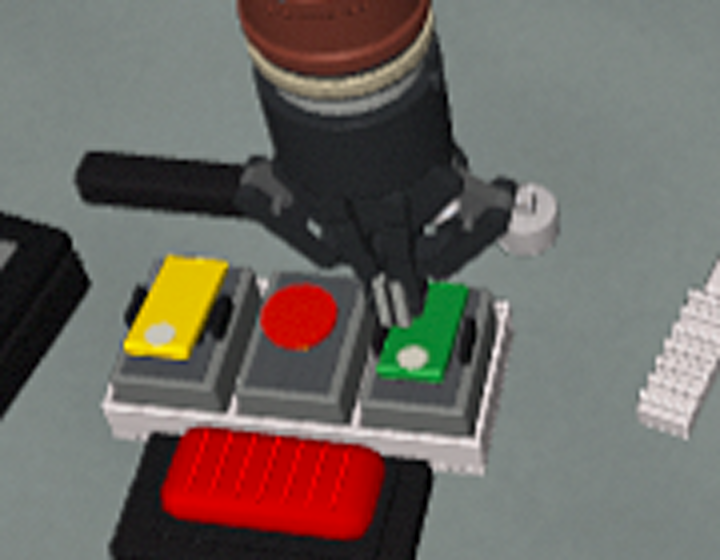

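The closed tip (crop pixel (397,320)) is above the green dot (412,357), and that offset fits its extra height. I'll descend gently.

Emit:
{"method": "play_rows", "body": {
  "series": [
    [[0,0,-0.012,0,0,0,0],[0,0,-0.012,0,0,0,0],[0,0,-0.01,0,0,0,0],[0,0,-0.002,0,0,0,0],[0,0,-0.002,0,0,0,0],[0,0,-0.002,0,0,0,0],[0,0,-0.002,0,0,0,0],[0,0,-0.002,0,0,0,0],[0,0,0,0,0,0,0]]
  ]
}}

```text
time: 3.25
tool_pos: [0.5775, -0.0863, 0.0681]
tool_rot: [0.001, 0.075, 0.997, -0.0]
contact_force: [1.1, -1.0, 1.7]
gripper_width: 0.0
grasp_force: 1.1
```

Emit:
{"method": "play_rows", "body": {
  "series": [
    [[0,0,-0.002,0,0,0,0],[0,0,-0.002,0,0,0,0],[0,0,-0.001,0,0,0,0],[0,0,-0.001,0,0,0,0],[0,0,0,0,0,0,0]]
  ]
}}

```text
time: 3.75
tool_pos: [0.5784, -0.0866, 0.0626]
tool_rot: [0.002, 0.075, 0.997, -0.0]
contact_force: [5.1, 0.6, 4.5]
gripper_width: -0.004
grasp_force: 2.7
```

Emit:
{"method": "play_rows", "body": {
  "series": [
    [[0,0,-0.001,0,0,0,0],[0,0,-0.001,0,0,0,0],[0,0,-0.001,0,0,0,0],[0,0,0,0,0,0,0]]
  ]
}}

```text
time: 4.15
tool_pos: [0.5789, -0.0867, 0.0611]
tool_rot: [0.002, 0.075, 0.997, -0.0]
contact_force: [2.4, 1.6, 11.4]
gripper_width: -0.001
grasp_force: 5.9
```

Emit:
{"method": "play_rows", "body": {
  "series": [
    [[0,0,-0.001,0,0,0,0],[0,0,-0.001,0,0,0,0],[0,0,0,0,0,0,0]]
  ]
}}

```text
time: 4.45
tool_pos: [0.579, -0.0867, 0.0608]
tool_rot: [0.002, 0.075, 0.997, -0.0]
contact_force: [-1.7, 3.0, 20.3]
gripper_width: -0.005
grasp_force: 9.6
```

Firm stop at 20 N. Now lift clear, move over yellow, and check green.

Emit:
{"method": "play_rows", "body": {
  "series": [
    [[0,0,0.01,0,0,0,0],[0,0,0.02,0,0,0,0],[0,0,0.02,0,0,0,0],[-0.005,-0.032,0,0,0,0,0],[-0.005,-0.032,0,0,0,0,0],[-0.005,-0.032,0,0,0,0,0],[-0.005,-0.033,0,0,0,0,0],[0,0,0,0,0,0,0]]
  ]
}}

```text
time: 5.25
tool_pos: [0.5543, -0.2178, 0.1047]
tool_rot: [-0.002, 0.077, 0.997, 0.0]
contact_force: [-0.3, -0.4, 0.3]
gripper_width: 0.003
grasp_force: 0.0
```

```bash
python3 - <<'E'
from h import *
s=manip.state();print(s["time"],s["tool_pos"],s["contact_force"])
c=grab("scene"); i2=cv2.resize(c["frame"][150:290,110:290],None,fx=4,fy=4,interpolation=cv2.INTER_CUBIC)
cv2.imwrite("pics/scene3.png",i2)
E
```

```text
5.25 [ 0.55433319 -0.21779093  0.10470375] [-0.30211968 -0.36561796  0.25778285]
```

View pics/scene3.png

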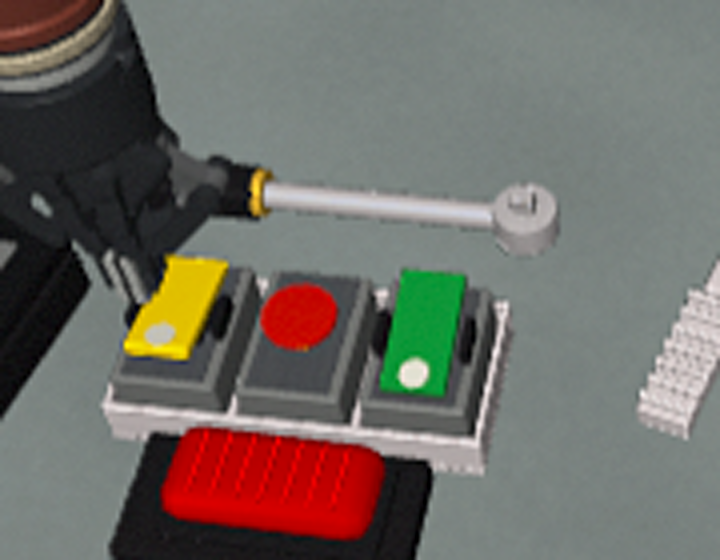

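Green is now tilted on: its dot dropped from crop row 357 to 373. The tip is over yellow, with its dot at (160,334). Correcting by 3 mm in x and descending the same way.

Emit:
{"method": "play_rows", "body": {
  "series": [
    [[0.003,0.001,-0.012,0,0,0,0],[0,0,-0.014,0,0,0,0],[0,0,-0.004,0,0,0,0],[0,0,-0.002,0,0,0,0],[0,0,-0.002,0,0,0,0],[0,0,-0.002,0,0,0,0],[0,0,-0.002,0,0,0,0],[0,0,-0.001,0,0,0,0],[0,0,-0.001,0,0,0,0],[0,0,0,0,0,0,0]]
  ]
}}

```text
time: 6.3
tool_pos: [0.5603, -0.2145, 0.067]
tool_rot: [0.001, 0.075, 0.997, -0.0]
contact_force: [1.0, 0.5, 2.6]
gripper_width: -0.001
grasp_force: 1.2
```

Emit:
{"method": "play_rows", "body": {
  "series": [
    [[0,0,-0.001,0,0,0,0],[0,0,-0.001,0,0,0,0],[0,0,-0.001,0,0,0,0],[0,0,0,0,0,0,0]]
  ]
}}

```text
time: 6.7
tool_pos: [0.5603, -0.2146, 0.0639]
tool_rot: [0.001, 0.075, 0.997, -0.0]
contact_force: [3.5, -1.1, 4.8]
gripper_width: 0.002
grasp_force: 2.2
```

Emit:
{"method": "play_rows", "body": {
  "series": [
    [[0,0,-0.001,0,0,0,0],[0,0,-0.001,0,0,0,0],[0,0,-0.001,0,0,0,0],[0,0,-0.001,0,0,0,0],[0,0,0,0,0,0,0]]
  ]
}}

```text
time: 7.2
tool_pos: [0.5611, -0.2147, 0.061]
tool_rot: [0.002, 0.075, 0.997, -0.001]
contact_force: [4.3, 0.3, 7.7]
gripper_width: 0.001
grasp_force: 4.1
```

Emit:
{"method": "play_rows", "body": {
  "series": [
    [[0,0,-0.001,0,0,0,0],[0,0,-0.001,0,0,0,0],[0,0,-0.001,0,0,0,0],[0,0,0,0,0,0,0]]
  ]
}}

```text
time: 7.6
tool_pos: [0.5613, -0.2148, 0.0605]
tool_rot: [0.001, 0.075, 0.997, -0.001]
contact_force: [-1.2, 3.4, 20.5]
gripper_width: 0.004
grasp_force: 9.5
```

Emit:
{"method": "play_rows", "body": {
  "series": [
    [[0,0,0.01,0,0,0,0],[0,0,0.02,0,0,0,0],[0,0,0.015,0,0,0,0],[-0.006,0.022,0,0,0,0,0],[-0.006,0.022,0,0,0,0,0],[-0.006,0.022,0,0,0,0,0],[0,0,0,0,0,0,0]]
  ]
}}

```text
time: 8.3
tool_pos: [0.5396, -0.1458, 0.0999]
tool_rot: [-0.002, 0.074, 0.997, 0.001]
contact_force: [0.0, 0.2, -0.6]
gripper_width: 0.0
grasp_force: 0.0
```

```bash
python3 - <<'E'
from h import *
s=manip.state();print(s["time"],s["tool_pos"],s["contact_force"])
c=grab("scene"); i2=cv2.resize(c["frame"][150:290,110:290],None,fx=4,fy=4,interpolation=cv2.INTER_CUBIC)
cv2.imwrite("pics/scene4.png",i2)
E
```

```text
8.3 [ 0.53959673 -0.14583745  0.09994578] [ 0.01736939  0.15450308 -0.61968793]
```

View pics/scene4.png

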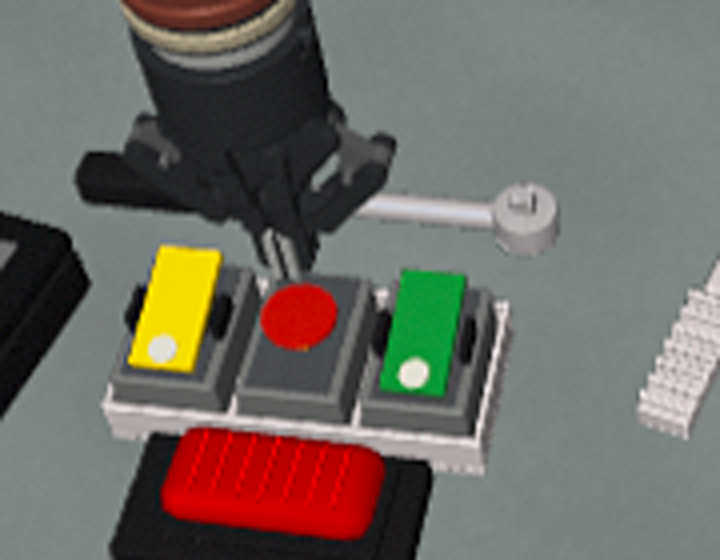

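Both rockers are on (the yellow dot moved from row 334 to 348), and the tip is above the red button at (298,316). Now pressing the button.

Emit:
{"method": "play_rows", "body": {
  "series": [
    [[0.002,-0.001,-0.012,0,0,0,0],[0,0,-0.012,0,0,0,0],[0,0,-0.006,0,0,0,0],[0,0,-0.002,0,0,0,0],[0,0,-0.002,0,0,0,0],[0,0,-0.002,0,0,0,0],[0,0,-0.002,0,0,0,0],[0,0,-0.002,0,0,0,0],[0,0,-0.002,0,0,0,0],[0,0,-0.002,0,0,0,0]]
  ]
}}

```text
time: 9.35
tool_pos: [0.5438, -0.1494, 0.0578]
tool_rot: [0.0, 0.075, 0.997, -0.0]
contact_force: [-4.6, -0.8, 15.7]
gripper_width: 0.001
grasp_force: 8.5
```

At the stop; holding for two seconds.

Emit:
{"method": "play_rows", "body": {
  "series": [
    [[0,0,0,0,0,0,0],[0,0,0,0,0,0,0],[0,0,0,0,0,0,0],[0,0,0,0,0,0,0],[0,0,0,0,0,0,0],[0,0,0,0,0,0,0],[0,0,0,0,0,0,0],[0,0,0,0,0,0,0],[0,0,0,0,0,0,0],[0,0,0,0,0,0,0]]
  ]
}}

```text
time: 10.35
tool_pos: [0.5438, -0.1494, 0.058]
tool_rot: [0.0, 0.075, 0.997, -0.0]
contact_force: [-2.3, -0.6, 5.1]
gripper_width: 0.001
grasp_force: 3.0
```

Emit:
{"method": "play_rows", "body": {
  "series": [
    [[0,0,0,0,0,0,0],[0,0,0,0,0,0,0],[0,0,0,0,0,0,0],[0,0,0,0,0,0,0],[0,0,0,0,0,0,0],[0,0,0,0,0,0,0],[0,0,0,0,0,0,0],[0,0,0,0,0,0,0],[0,0,0,0,0,0,0],[0,0,0.01,0,0,0,0]]
  ]
}}

```text
time: 11.35
tool_pos: [0.5434, -0.1492, 0.0669]
tool_rot: [-0.0, 0.075, 0.997, 0.0]
contact_force: [0.2, 0.6, 0.1]
gripper_width: 0.001
grasp_force: 0.0
```

Emit:
{"method": "play_rows", "body": {
  "series": [
    [[0,0,0.02,0,0,0,0],[0,0,0.03,0,0,0,0],[0,0,0.03,0,0,0,0],[0,0,0.03,0,0,0,0],[-0.01,0.02,0.02,0,0,0,0],[-0.02,0.03,0,0,0,0,0],[-0.02,0.03,0,0,0,0,0],[-0.02,0.03,0,0,0,0,0],[0,0,0,0,0,0,0],[0,0,0,0,0,0,0]]
  ]
}}

```text
time: 12.35
tool_pos: [0.4736, -0.0386, 0.1976]
tool_rot: [0.001, 0.074, 0.997, -0.0]
contact_force: [0.5, 0.0, 0.5]
gripper_width: -0.004
grasp_force: 0.0
```

```bash
python3 - <<'E'
from h import *
s=manip.state();print(s["time"],s["tool_pos"],s["contact_force"])
c=grab("scene"); i2=cv2.resize(c["frame"][150:290,110:290],None,fx=4,fy=4,interpolation=cv2.INTER_CUBIC)
cv2.imwrite("pics/scene5.png",i2)
E
```

```text
12.35 [ 0.47362403 -0.03862743  0.19760538] [0.46390092 0.02636928 0.51919583]
```

View pics/scene5.png

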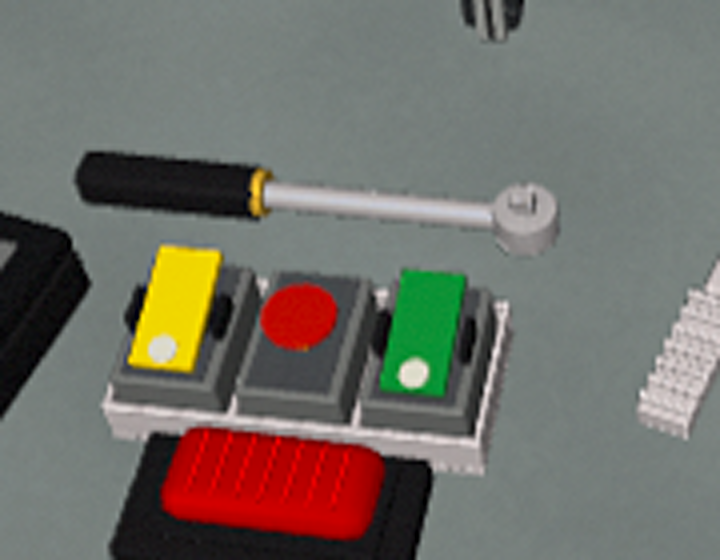

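Both rockers are on (dots at (162,348) and (413,373)), the button is back up at (298,316), and nothing has moved. Handing in.

```bash
python3 -c "
from plant import manip
print(manip.job_done())"
```

```text
the job is handed in; nothing more can be done
None
```

The brake-light check is done and handed in at about 12 s: green rocker on, then yellow rocker on, then the red button held down for about 2 s and released; the last picture shows both rockers on, the button up, and nothing visibly shifted.

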